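Spot-check a bun's temperature on the turning bread stand

ROBOT

A 6-joint arm with a two-finger parallel gripper is mounted at the origin on the work surface. World frame = base frame: x ahead of the robot, y to its left, z up, the work surface at z = 0. Lengths are in m, angles in rad, forces in N, time in s.
With the tool pointing down it reaches from about 0.325 to 0.85 m from the base axis. Payload 15.5 kg.
Tool frame: the origin (TCP) lies midway between the tips of the shut fingers; the grasp point (between the pads) lies 19 mm behind it; z points along the fingers, y is the line along which they close (so a half turn about z gives the same grasp; the last joint's range is limited). The gripper opens to 91 mm and grips with 3 to 60 N. Pads are 32 mm wide; open, the fingers measure 118 mm over their backs; the gripper's body (76 mm by 178 mm) begins 60 mm behind the grasp point.
Start: joints at [-1.216, 0.494, 1.345, -0, 1.302, -0.096], TCP at [0.272, -0.563, 0.214] pointing down, gripper open.
Joint ranges: [-2.91, 2.91], [-0.82, 2.16], [0.22, 2.67], [-1.22, 4.37], [0.12, 2.79], [-3.08, 3.08]. Speed limits (rad/s): [1.89, 1.89, 2.57, 3.01, 3.01, 3.01].

INTERFACE

Orientations are given as a rotation vector (axis times angle).
In Python, from station import env gives the robot as it stands.
- The arm moves only by the tool drive_tool, never from a script. Its argument "moves" is a list of rows, each an object of numbers: "tx", "ty", "tz": the shift along the tool's x, y, z in m; "spin": the turn about the tool's z in units of 6 degrees (1.0 is 6 degrees). In form: [{"tx": .., "ty": .., "tz": .., "spin": ..}, ...]. A call has 1 to 20 rows; each row is the pose to reach, as a shift and turn from the pose commanded when the call began, along the tool's axes at that moment; what a row does not reach only later rows make up. A row lasts 1/10 s, in which the tool goes at most 50 mm and 8.59 degrees, less where a joint would pass 70% of its speed; a pose out of reach is approached as far as the arm can. A call with a gripper value outside its range is refused whole. "grip" is the opening, from -1 (shut) to 1 (fully open), set as the call begins (left out, the last holds). The fingers move at their own pace and stop on an object; "force" is the grip in N (left out, the last holds). Time passes only in rows, so rows that repeat a pose let the fingers close. It gives the time, the measured TCP pose, the force, the opening and the grip force at its end, in the units of the state.
- env.observe(): the state, without advancing time (a new reading comes with each control period).
- env.capture(name): name is "scene" or "top" or "wrist"; returns a dict with "frame" (420x560x3 uint8, red, green, blue), "range_z" (420x560 float32, m along the optical axis (not along the pixel's ray), 0 where there is no reading), "fx", "fy", "cx", "cy" (pixels), "k1" (the pictures are not rectified: a ray, as slopes to the right and down, at radius r is drawn at 1 + k1 r^2 times it, then the intrinsics apply), "R" (3x3) and "t" (3): a world point X has camera coordinates R X + t. Camera axes: x right, y down, z forward; pixel columns grow to the right and rows downward; lengths in m; the calibration is good to about 2 mm. A picture is of the moment at which its call begins.
- env.close_job(): hands the job in; it is judged then, once.
The state is a dict: "time": time; "qpos": joint angles; "joint_vel": joint speeds; "joint_efforts": joint torques, N m; "ee_pos": TCP position; "ee_rot": TCP orientation; "contact_force": force on the tool from outside, world axes, zero at the start; "torque": the same for the moment, N m; "opening": finger opening in m; "finger_force": force on a finger pad.
Only numpy, scipy, OpenCV 4.12 (cv2) and the standard library are available. Lean on these libraries where they do the work, as an engineer would, in place of code of your own. Each camera call takes 0.05 s, during which the arm holds its last target. There are 200 camera calls.

TASK

Give the revolving bread stand a push by one of its red posts so that it coasts anticlockwise (seen from above) by itself, at about one turn every five to eight seconds. While it coasts, take the infrared thermometer from its dock and hold it upright, face down, about 35 mm above the seeded bun, going round with the bun and keeping within 2 cm of its middle for a good five seconds without a break, while it still turns at least once in fifteen seconds and with nothing touching the stand; then stand the thermometer upright in the middle of its dock and let go. Touch no bread, never let the thermometer touch the stand, and leave the jar, price card and tongs where they are; the stand may go on turning.

Things in the scene. Friction and masses are not known exactly. Their poses are not given: they have to be found in the camera images.
- stand: Revolving bread stand, 336 mm across. This is its fixed foot: origin on the table under the turning axis. On it a round wooden plate turns freely, top face 65 mm above the table, with a thin steel rim 168 mm in radius rising to 73 mm above the table.
- turntable (a joint): Angle of the turning plate, rad, positive anticlockwise from above; no stop within 60 rad. Nominal: plate 2.5 kg, inertia with breads 0.04 kg m2, ball bearing with viscous drag 0.001 N m s/rad and dry friction 0.0006 N m: pushed and left alone it coasts for over 20 s, losing roughly 4 % of its speed a second. It must not exceed 2 rad/s.
- post0 (a point): Centre of the top of one of the three red upright push posts on the plate, 28 mm diameter, 45 mm tall (65 to 110 mm above the table), 145 mm from the turning axis, 120 degrees apart. Moves with the plate.
- post1 (a point): Centre of the top of one of the three red upright push posts on the plate, 28 mm diameter, 45 mm tall (65 to 110 mm above the table), 145 mm from the turning axis, 120 degrees apart. Moves with the plate.
- post2 (a point): Centre of the top of one of the three red upright push posts on the plate, 28 mm diameter, 45 mm tall (65 to 110 mm above the table), 145 mm from the turning axis, 120 degrees apart. Moves with the plate.
- seeded_bun: Round golden-brown bun strewn with pale sesame seeds, 96 mm diameter, 45 mm tall, about 0.2 kg, lying loose on the plate, its middle about 85 mm from the turning axis, in a gap between two posts. Origin: centre of its underside, z up.
- bun_top (a point): Middle of the top of the seeded bun, 45 mm above its underside (110 mm above the table). This is the point to measure. Good distance for the thermometer's face: 15 to 60 mm above it.
- pastry_ring: Ring-shaped golden pastry, 94 mm across, 30 mm tall, loose on the plate 85 mm from the axis. Do not touch. Origin: centre of its underside.
- dark_bun: Dark chocolate-brown round bun with three pale stripes, 96 mm diameter, 41 mm tall, loose on the plate 85 mm from the axis. Do not touch. Origin: centre of its underside.
- probe: Infrared thermometer, 110 mm tall, about 0.18 kg, standing upright on its dock: black round head 52 mm diameter with an orange band, 28 mm high, and above it a white round handle 34 mm diameter from 28 to 110 mm, to be gripped from above. Its measuring face is the underside. Origin: centre of the underside, z along the handle (up).
- dock: Black round flat dock, 96 mm diameter, 10 mm thick, fixed to the table, with a small grey block (14 mm tall) at its +x edge, 40 to 70 mm from the centre; the thermometer stands on its middle. Origin: centre of its underside.
- jar: Bystander: amber jar with steel cap, 68 mm diameter, 110 mm tall. Origin: centre of its underside.
- price_card: Bystander: small black price card on a dark wooden foot 90 x 70 mm, 56 mm tall. Origin: centre of its underside.
- tongs: Bystander: black serving tongs lying flat, 220 mm long, about 70 mm wide, 14 mm high. Origin: middle of their length, on the table.
Mind the look-alikes: they are no part of the job. Leave any purple or yellow look-alike of the dock alone. What is shaped like the pastry_ring but turquoise is not meant.

How it is judged:
On the way, in this order (a step that is already met when the one before it is completed fails the run):
1. the stand coasts anticlockwise at 0.6 rad/s or more with the robot off it (velocity of joint turntable above 0.6 rad/s and contact force between each of the arm, the fingers and stand below 0.1 N), for 0.3 s.
2. the thermometer, upright, stays within 22 mm (horizontally) of the seeded bun's middle and 12 to 65 mm above its top, while the stand coasts untouched at 0.3 rad/s or more, for 4.5 s (horizontal distance between probe and bun_top below 0.022 m and z of probe in the frame of bun_top between 0.012 and 0.065 m and angle between probe's own z axis and vertical below 0.2 rad and velocity of joint turntable above 0.3 rad/s and contact force between each of the arm, the fingers and stand below 0.1 N), for 4.5 s.
At the end, for the whole second after the job is handed in: The thermometer stands upright (within 0.1 rad) and still on its dock, within 18 mm of the dock's middle, and all three breads are on the stand (horizontal distance between probe and dock below 0.018 m and z of probe in the frame of dock below 0.014 m and angle between probe's own z axis and vertical below 0.1 rad and linear speed of probe below 0.02 m/s and contact force between probe and dock above 0.3 N and height (world z) of each of seeded_bun, pastry_ring, dark_bun above 0.055 m); the robot touches nothing.
It fails at once if the stand is spun faster than 2 rad/s either way (velocity of joint turntable above 2 rad/s or velocity of joint turntable below -2 rad/s).
It fails at once if the thermometer touches the stand or a bread (contact force between probe and stand above 0.3 N or contact force between probe and seeded_bun above 0.3 N or contact force between probe and pastry_ring above 0.3 N or contact force between probe and dark_bun above 0.3 N).
It fails at once if the robot touches a bread (contact force between any of the arm, the fingers and seeded_bun above 0.5 N or contact force between any of the arm, the fingers and pastry_ring above 0.5 N or contact force between any of the arm, the fingers and dark_bun above 0.5 N).
It fails at once if a bread comes off the stand (height (world z) of any of seeded_bun, pastry_ring, dark_bun below 0.055 m).
It fails at once if the jar, price card or tongs are moved by more than 20 mm (distance of any of jar, price_card, tongs from where it was at the start of the episode above 0.02 m).
It also fails if it takes over 58 s, if anything falls off the work surface, if the arm or the gripper's body presses on something with over 40 N, if the wrist force passes 120 N, or if a joint passes its speed limit or range.

## Working session

There is one attempt and no reset: what is moved stays moved. The work goes in short steps, Python scripts to look and compute and a tool call to move; the robot and the scene stay as the last step left them, time stands still between calls to the robot, and variables do not carry over. Pictures are saved under pics/ and viewed, at most 10 in all, crops included, and the job is handed in when it is done.

Besides the shell and the picture viewer there is one more tool, called after "Call:" by a JSON object that holds its "op" and its "data". drive_tool: Moves the arm, as the interface text tells. Its arguments: {"type":"object","properties":{"moves":{"type":"array","items":{"type":"object","properties":{"tx":{"type":"number"},"ty":{"type":"number"},"tz":{"type":"number"},"spin":{"type":"number"}}}},"grip":{"type":"number"},"force":{"type":"number"}},"required":["moves"]}

```bash
mkdir -p pics
python3 - <<'E'
from station import env
import cv2,numpy as np,pickle
s=env.observe();print({k:np.round(v,3) for k,v in s.items()})
d={}
for n in("top","scene"):
    c=env.capture(n);d[n]=c
    cv2.imwrite(f"pics/{n}0.png",c["frame"][:,:,::-1])
    print(n,c["fx"],c["fy"],c["cx"],c["cy"],c["k1"],np.round(c["R"],3).tolist(),np.round(c["t"],3))
pickle.dump(d,open("c0.pkl","wb"))
E
```

```text
{'time': np.float64(0.0), 'qpos': array([-1.216,  0.494,  1.346,  0.   ,  1.303, -0.095]), 'joint_vel': array([-0.001, -0.   ,  0.   ,  0.   ,  0.   ,  0.001]), 'joint_efforts': array([ 0.0000e+00, -8.7882e+01, -3.8185e+01,  7.1000e-02,  5.3000e-02,
       -0.0000e+00]), 'ee_pos': array([ 0.272, -0.562,  0.213]), 'ee_rot': array([-3.061, -0.7  ,  0.   ]), 'contact_force': array([-0.198,  0.642,  0.73 ]), 'torque': array([-0.041, -0.008, -0.03 ]), 'finger_force': np.float64(0.0), 'opening': np.float64(0.091)}
top 528.2287501371961 528.2287501371961 285.9531900112346 203.22117269926227 -0.20237996663016788 [[-0.004, -1.0, -0.003], [-0.993, 0.004, -0.117], [0.117, 0.002, -0.993]] [-0.042  0.512  1.557]
scene 433.3052904831638 433.3052904831638 284.6733159747715 214.3241273916292 -0.004968425104004859 [[0.461, 0.887, -0.008], [0.699, -0.368, -0.613], [-0.547, 0.277, -0.79]] [-0.19  -0.311  1.681]
```

View pics/top0.png

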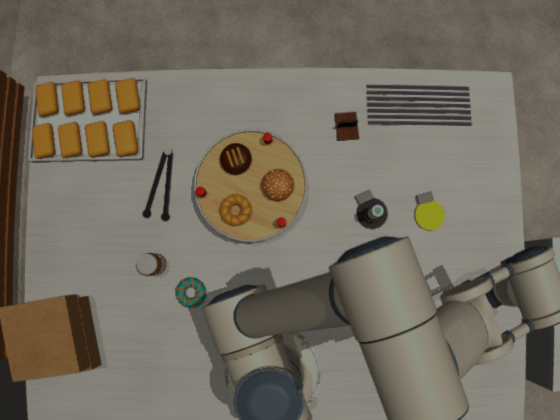

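View pics/scene0.png

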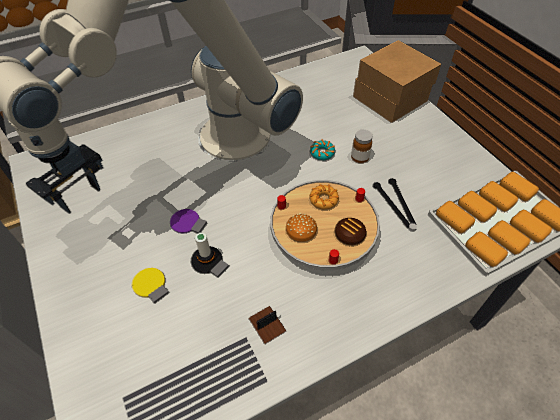

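Top view: stand centre ≈(250,186), red posts at (201,192), (268,138), (281,223), seeded bun at (278,185), thermometer on the black dock at (373,212), card at (347,126), jar at (150,264), tongs at (160,185). Dock candidates are black (373,212), yellow (430,215) and, in the scene view, purple (186,221). The black one fits because it is black and holds the white-handled thermometer. The ring at (190,292) is turquoise, so it's not meant.

```bash
cat > h.py <<'E'
import cv2,numpy as np
def ray(c,px):
    d=((np.atleast_2d(px)-[c["cx"],c["cy"]])/[c["fx"],c["fy"]]);u=d.copy()
    for _ in range(20): u=d/(1+c["k1"]*(u**2).sum(1,keepdims=True))
    w=np.c_[u,np.ones(len(u))]@c["R"]; return -c["R"].T@c["t"],w
def onplane(c,px,z):
    o,w=ray(c,px); return o+w*((z-o[2])/w[:,2])[:,None]
def blobs(m,amin=15):
    n,l,s,ce=cv2.connectedComponentsWithStats(m.astype(np.uint8))
    return [(s[i,4],ce[i],l==i) for i in range(1,n) if s[i,4]>=amin]
def hsv(c): return cv2.cvtColor(c["frame"],cv2.COLOR_RGB2HSV).astype(int)
def red(c): 
    h=hsv(c); return ((h[...,0]<5)|(h[...,0]>174))&(h[...,1]>190)&(h[...,2]>90)
def circ(P):
    A=np.c_[2*P[:,:2],np.ones(len(P))]; x=np.linalg.lstsq(A,(P[:,:2]**2).sum(1),rcond=None)[0]
    return x[:2],np.sqrt(x[2]+x[0]**2+x[1]**2)
E
python3 - <<'E'
from h import *;import pickle
d=pickle.load(open("c0.pkl","rb"))
for n in d:
    c=d[n]; b=[x for x in blobs(red(c),20)]
    print(n,[(a,np.round(p),np.round(onplane(c,p,0.105)[0,:2],3)) for a,p,_ in b])
c=d["top"]
h=hsv(c)
# seed bun via depth height map
vv,uu=np.mgrid[:420,:560]; o,w=ray(c,np.c_[uu.ravel(),vv.ravel()].astype(float))
X=(o+w*c["range_z"].reshape(-1,1)).reshape(420,560,3)
z=X[...,2]
def rep(name,u0,u1,v0,v1,zl,zh):
    m=np.zeros(z.shape,bool);m[v0:v1,u0:u1]=1;m&=(z>zl)&(z<zh)
    P=X[m]; print(name,m.sum(),np.round(P.mean(0),3),np.round(P[:,:2].min(0),3),np.round(P[:,:2].max(0),3),"mid",np.round((P.min(0)+P.max(0))/2,3))
rep("bun",260,300,165,205,.085,.13)
rep("dark",215,256,140,178,.085,.13)
rep("ring",215,256,190,230,.08,.13)
rep("probe top",355,395,195,230,.10,.14)
rep("probe head",355,395,195,230,.02,.06)
rep("jar",130,170,245,285,.09,.13)
rep("card",330,365,105,145,.005,.1)
rep("dock",355,395,185,235,.006,.016)
rep("plate",190,310,125,245,.055,.09)
f=c["frame"][:,:,::-1]
s=d["scene"]["frame"][:,:,::-1]
cv2.imwrite("pics/crop1.png",np.hstack([cv2.resize(f[175:255,350:450],(400,320),interpolation=3),cv2.resize(s[195:295,130:255],(400,320),interpolation=3)]))
E
```

```text
top [(np.int32(52), array([267., 137.]), array([0.698, 0.009])), (np.int32(59), array([200., 191.]), array([0.539, 0.204])), (np.int32(60), array([281., 222.]), array([ 0.45, -0.03]))]
scene [(np.int32(74), array([360., 194.]), array([0.548, 0.194])), (np.int32(67), array([281., 201.]), array([ 0.458, -0.037])), (np.int32(96), array([333., 256.]), array([0.705, 0.002]))]
bun 783 [ 0.559 -0.019  0.102] [ 0.514 -0.065] [0.606 0.028] mid [ 0.56  -0.019  0.101]
dark 760 [0.637 0.102 0.099] [0.592 0.057] [0.685 0.149] mid [0.638 0.103 0.1  ]
ring 665 [0.486 0.102 0.092] [0.442 0.059] [0.533 0.148] mid [0.488 0.104 0.092]
probe top 121 [ 0.478 -0.303  0.118] [ 0.463 -0.322] [ 0.496 -0.287] mid [ 0.479 -0.305  0.115]
probe head 136 [ 0.476 -0.296  0.036] [ 0.454 -0.342] [ 0.534 -0.266] mid [ 0.494 -0.304  0.04 ]
jar 345 [0.33  0.355 0.109] [0.303 0.328] [0.358 0.389] mid [0.33  0.358 0.104]
card 430 [ 0.757 -0.232  0.016] [ 0.702 -0.292] [ 0.825 -0.183] mid [ 0.763 -0.237  0.037]
dock 538 [ 0.495 -0.302  0.01 ] [ 0.418 -0.377] [ 0.569 -0.255] mid [ 0.494 -0.316  0.011]
plate 7799 [0.558 0.062 0.066] [ 0.396 -0.104] [0.729 0.228] mid [0.563 0.062 0.073]
```

View pics/crop1.png

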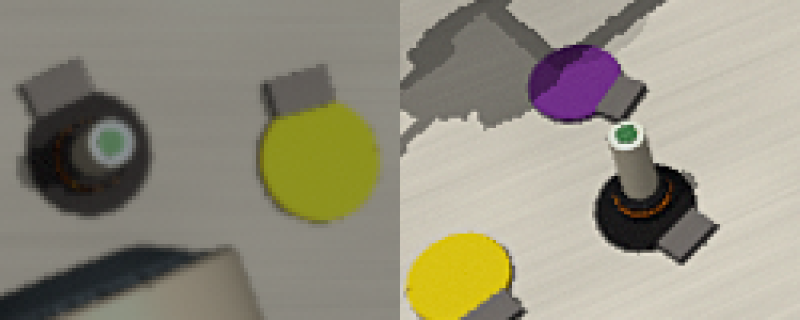

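The black dock carries the white thermometer and its block points to about +x; purple and yellow are decoys. The tool's yaw is 25.7° at the start, so I'll align it with the world while moving above the push start behind post (0.70, 0.01).

Call:
{"op": "drive_tool", "data": {"moves": [{"tx": 0.15,"ty": -0.075,"tz": -0.02,"spin": 1.0},{"tx": 0.3,"ty": -0.15,"tz": -0.02,"spin": 2.0},{"tx": 0.45,"ty": -0.225,"tz": -0.02,"spin": 3.0},{"tx": 0.598,"ty": -0.298,"tz": 0,"spin": 4.29},{"tx": 0.598,"ty": -0.298,"tz": 0,"spin": 4.29},{"tx": 0.598,"ty": -0.298,"tz": 0,"spin": 4.29},{"tx": 0.598,"ty": -0.298,"tz": 0,"spin": 4.29},{"tx": 0.598,"ty": -0.298,"tz": 0,"spin": 4.29},{"tx": 0.598,"ty": -0.298,"tz": 0,"spin": 4.29},{"tx": 0.598,"ty": -0.298,"tz": 0,"spin": 4.29},{"tx": 0.598,"ty": -0.298,"tz": 0,"spin": 4.29},{"tx": 0.598,"ty": -0.298,"tz": 0,"spin": 4.29},{"tx": 0.598,"ty": -0.298,"tz": 0,"spin": 4.29},{"tx": 0.598,"ty": -0.298,"tz": 0,"spin": 4.29},{"tx": 0.598,"ty": -0.298,"tz": 0,"spin": 4.29},{"tx": 0.598,"ty": -0.298,"tz": 0,"spin": 4.29},{"tx": 0.598,"ty": -0.298,"tz": 0,"spin": 4.29},{"tx": 0.598,"ty": -0.298,"tz": 0,"spin": 4.29},{"tx": 0.598,"ty": -0.298,"tz": 0,"spin": 4.29},{"tx": 0.598,"ty": -0.298,"tz": 0,"spin": 4.29}], "grip": -1}}

```text
time: 2.1
ee_pos: [0.6805, -0.0351, 0.2141]
ee_rot: [3.142, -0.0, 0.0]
contact_force: [-1.0, -0.2, 0.0]
opening: 0.0005
finger_force: 0.0
```

Call:
{"op": "drive_tool", "data": {"moves": [{"tz": 0.04},{"tz": 0.08},{"tz": 0.11},{"tz": 0.126},{"tz": 0.126},{"tz": 0.126}]}}

```text
invalid input at $.moves[0]: expected keys tx, ty, tz, spin
```

Run:
```python
from station import env
from h import *
import pickle
p=env.observe()["ee_pos"];print(p)
c=env.capture("scene")
b=[np.round(onplane(c,q,0.105)[0,:2],3) for a,q,_ in blobs(red(c),20)];print(b)
f=c["frame"][130:290,240:400,::-1]
cv2.imwrite("pics/crop2.png",cv2.resize(f,(560,560),interpolation=3))
C=np.array([.564,.060]);o=p[:2]-C;r=np.hypot(*o);a0=np.arctan2(o[1],o[0]);print(r,np.degrees(a0))
a=a0+np.radians(np.cumsum([1,1,1.5,1.5,2,2.5,3,3.5,4,4.5,5,5.5,6,6,3]));
R=r+(.147-r)*np.linspace(0.1,1,len(a))
P=C+R[:,None]*np.c_[np.cos(a),np.sin(a)]-p[:2]
print(np.round(P*[1,-1],3).tolist())
```

```text
[ 0.6805063  -0.03505791  0.21409521]
[array([0.539, 0.203]), array([ 0.459, -0.038]), array([0.704, 0.003])]
0.1503652986474126 -39.21113009677233
[[0.001, -0.002], [0.003, -0.004], [0.005, -0.008], [0.007, -0.011], [0.01, -0.016], [0.013, -0.021], [0.016, -0.028], [0.02, -0.037], [0.024, -0.046], [0.027, -0.057], [0.029, -0.07], [0.031, -0.084], [0.031, -0.1], [0.029, -0.115], [0.028, -0.123]]
```

View pics/crop2.png

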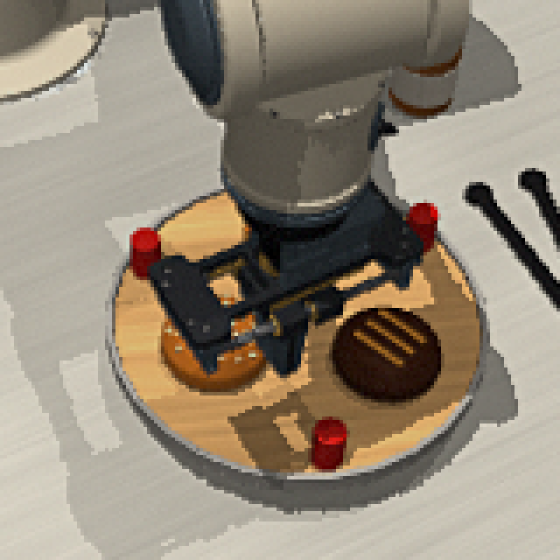

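The crop shows the gripper above the plate with the shut fingers hanging clear, the seeded bun at (210,345), the dark bun at (385,350) and the posts at (145,250), (425,225), (330,440). I'll descend now.

Call:
{"op": "drive_tool", "data": {"moves": [{"tx": 0,"ty": 0,"tz": 0.04,"spin": 0},{"tx": 0,"ty": 0,"tz": 0.08,"spin": 0},{"tx": 0,"ty": 0,"tz": 0.11,"spin": 0},{"tx": 0,"ty": 0,"tz": 0.126,"spin": 0},{"tx": 0,"ty": 0,"tz": 0.126,"spin": 0},{"tx": 0,"ty": 0,"tz": 0.126,"spin": 0}]}}

```text
time: 2.75
ee_pos: [0.681, -0.0346, 0.0885]
ee_rot: [3.142, 0.001, 0.001]
contact_force: [0.3, -0.2, 0.8]
opening: 0.0002
finger_force: 0.0
```

Call:
{"op": "drive_tool", "data": {"moves": [{"tx": 0.001,"ty": -0.002,"tz": 0,"spin": 0},{"tx": 0.003,"ty": -0.004,"tz": 0,"spin": 0},{"tx": 0.005,"ty": -0.008,"tz": 0,"spin": 0},{"tx": 0.007,"ty": -0.011,"tz": 0,"spin": 0},{"tx": 0.01,"ty": -0.016,"tz": 0,"spin": 0},{"tx": 0.013,"ty": -0.021,"tz": 0,"spin": 0},{"tx": 0.016,"ty": -0.028,"tz": 0,"spin": 0},{"tx": 0.02,"ty": -0.037,"tz": 0,"spin": 0},{"tx": 0.024,"ty": -0.046,"tz": 0,"spin": 0},{"tx": 0.027,"ty": -0.057,"tz": 0,"spin": 0},{"tx": 0.029,"ty": -0.07,"tz": 0,"spin": 0},{"tx": 0.031,"ty": -0.084,"tz": 0,"spin": 0},{"tx": 0.031,"ty": -0.1,"tz": 0,"spin": 0},{"tx": 0.029,"ty": -0.115,"tz": 0,"spin": 0},{"tx": 0.03,"ty": -0.122,"tz": 0,"spin": 0},{"tx": 0.034,"ty": -0.122,"tz": -0.03,"spin": 0},{"tx": 0.034,"ty": -0.122,"tz": -0.08,"spin": 0},{"tx": 0.034,"ty": -0.122,"tz": -0.13,"spin": 0},{"tx": 0.034,"ty": -0.122,"tz": -0.14,"spin": 0},{"tx": 0.034,"ty": -0.122,"tz": -0.14,"spin": 0}]}}

```text
time: 4.75
ee_pos: [0.7157, 0.0878, 0.2304]
ee_rot: [-3.141, -0.001, -0.007]
contact_force: [-0.4, -0.2, -0.1]
opening: 0.0002
finger_force: 0.0
```

```bash
cat > track.py <<'E'
from station import env
from h import *
import pickle
def posts(c,z=.105):
    return np.array([onplane(c,q,z)[0,:2] for a,q,_ in blobs(red(c),20)])
CS=np.array([.570,.053])  # apparent centre of posts in scene view
def ang(c):
    P=posts(c); P=P[abs(np.hypot(*(P-CS).T)-.145)<.02]
    t=np.arctan2(*(P-CS).T[::-1]); return np.angle(np.exp(3j*t).sum())/3,len(P)
E
python3 - <<'E'
from track import *
L=[]
for i in range(8):
    t=env.observe()["time"];c=env.capture("scene");L.append((t,)+ang(c))
L=np.array(L);a=np.unwrap(L[:,1]*3)/3;print(np.round(L,3));print(np.polyfit(L[:,0],a,1))
E
```

```text
[[ 4.75  -1.035  2.   ]
 [ 4.8   -0.974  2.   ]
 [ 4.85  -0.916  2.   ]
 [ 4.9   -0.853  2.   ]
 [ 4.95  -0.794  2.   ]
 [ 5.    -0.731  2.   ]
 [ 5.05  -0.673  2.   ]
 [ 5.1   -0.614  2.   ]]
[ 1.20524675 -6.75965414]
```

Coasting at 1.2 rad/s (5.2 s/turn). Next I refine the probe's position from the green dot on the handle top (both views) while opening and moving over it.

Call:
{"op": "drive_tool", "data": {"moves": [{"tx": -0.03,"ty": 0.04,"tz": 0,"spin": 0},{"tx": -0.05,"ty": 0.085,"tz": 0,"spin": 0},{"tx": -0.08,"ty": 0.13,"tz": 0,"spin": 0},{"tx": -0.11,"ty": 0.175,"tz": 0,"spin": 0},{"tx": -0.136,"ty": 0.22,"tz": 0,"spin": 0},{"tx": -0.16,"ty": 0.26,"tz": 0,"spin": 0},{"tx": -0.187,"ty": 0.305,"tz": 0,"spin": 0},{"tx": -0.213,"ty": 0.35,"tz": 0,"spin": 0},{"tx": -0.238,"ty": 0.391,"tz": 0,"spin": 0},{"tx": -0.238,"ty": 0.391,"tz": 0,"spin": 0},{"tx": -0.238,"ty": 0.391,"tz": 0,"spin": 0},{"tx": -0.238,"ty": 0.391,"tz": 0,"spin": 0}], "grip": 1}}

```text
time: 6.35
ee_pos: [0.4772, -0.3028, 0.2277]
ee_rot: [-3.141, -0.001, 0.0]
contact_force: [-0.7, 0.9, 0.0]
opening: 0.0906
finger_force: 0.0
```

Run:
```python
from h import *;import pickle
from station import env
d=pickle.load(open("c0.pkl","rb"))
for n,(u,v) in dict(top=(377,211),scene=(203,238)).items():
    c=d[n];h=hsv(c);m=(h[...,0]>40)&(h[...,0]<90)&(h[...,1]>50)
    for a,p,_ in blobs(m,4):
        if np.hypot(*(p-[u,v]))<15: print(n,a,p,onplane(c,p,.12)[0])
# dock centre: black pixels, edge fit
c=d["top"];h=hsv(c)
m=(h[...,2]<70);m[:, :340]=0;m[:,400:]=0;m[:180]=0;m[234:]=0
a,p,mm=max(blobs(m,50),key=lambda b:b[0]);print(a,p)
cn=max(cv2.findContours(mm.astype(np.uint8),0,1)[0],key=len)[:,0]
P=onplane(c,cn.astype(float),.010);C,r=circ(P)
for _ in range(4):
    e=abs(np.hypot(*(P[:,:2]-C).T)-r);P=P[e<max(.003,np.percentile(e,85))];C,r=circ(P)
print("dock",C,r,len(P)); print(env.observe()["time"],env.observe()["ee_pos"])
t=env.observe()["time"];w=env.capture("wrist");cv2.imwrite("pics/w1.png",w["frame"][:,:,::-1])
```

```text
top 27 [377.48148148 210.11111111] [ 0.48028609 -0.30483213  0.12      ]
scene 31 [200.25806452 236.41935484] [ 0.47992537 -0.30640811  0.12      ]
596 [370.13255034 213.87080537]
dock [ 0.48334654 -0.30466915] 0.045932644171388336 74
6.35 [ 0.47721193 -0.30282508  0.22774473]
```

View pics/w1.png

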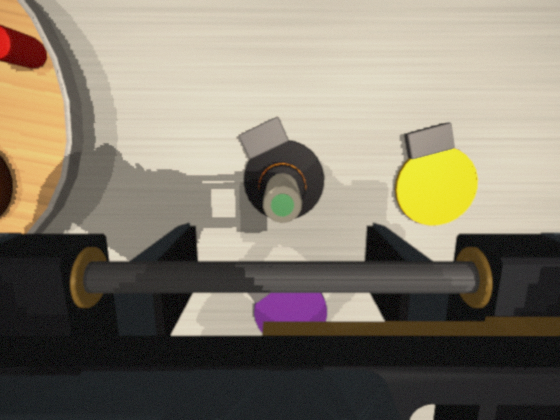

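The wrist view shows the thermometer (green dot (282,205)) centred between the open fingers on the black dock, with the purple and yellow decoys clear. I'll descend, then grip and lift.

Call:
{"op": "drive_tool", "data": {"moves": [{"tx": 0.003,"ty": 0.002,"tz": 0.04,"spin": 0},{"tx": 0.003,"ty": 0.002,"tz": 0.08,"spin": 0},{"tx": 0.003,"ty": 0.002,"tz": 0.12,"spin": 0},{"tx": 0.003,"ty": 0.002,"tz": 0.147,"spin": 0},{"tx": 0.003,"ty": 0.002,"tz": 0.147,"spin": 0},{"tx": 0.003,"ty": 0.002,"tz": 0.147,"spin": 0}]}}

```text
time: 7.0
ee_pos: [0.4806, -0.3048, 0.0814]
ee_rot: [-3.141, -0.003, 0.0]
contact_force: [0.1, -0.5, 0.3]
opening: 0.0915
finger_force: 0.0
```

Call:
{"op": "drive_tool", "data": {"moves": [{"tx": 0,"ty": 0,"tz": 0,"spin": 0},{"tx": 0,"ty": 0,"tz": 0,"spin": 0},{"tx": 0,"ty": 0,"tz": 0,"spin": 0},{"tx": 0,"ty": 0,"tz": 0,"spin": 0},{"tx": 0,"ty": 0,"tz": 0,"spin": 0},{"tx": 0,"ty": 0,"tz": 0,"spin": 0}], "grip": -1, "force": 25}}

```text
time: 7.6
ee_pos: [0.4799, -0.3057, 0.081]
ee_rot: [3.141, 0.001, 0.0]
contact_force: [-0.9, -0.3, 0.3]
opening: 0.0462
finger_force: 0.0
```

Call:
{"op": "drive_tool", "data": {"moves": [{"tx": 0,"ty": 0,"tz": 0,"spin": 0},{"tx": 0,"ty": 0,"tz": 0,"spin": 0},{"tx": 0,"ty": 0,"tz": 0,"spin": 0},{"tx": 0,"ty": 0,"tz": 0,"spin": 0},{"tx": 0,"ty": 0,"tz": 0,"spin": 0}]}}

```text
time: 8.1
ee_pos: [0.4798, -0.3055, 0.0808]
ee_rot: [-3.141, -0.001, 0.0]
contact_force: [0.3, -0.0, -1.1]
opening: 0.0334
finger_force: 24.9
```

Call:
{"op": "drive_tool", "data": {"moves": [{"tx": 0,"ty": 0,"tz": -0.01,"spin": 0},{"tx": 0,"ty": 0,"tz": -0.03,"spin": 0},{"tx": 0,"ty": 0,"tz": -0.06,"spin": 0},{"tx": 0,"ty": 0,"tz": -0.09,"spin": 0},{"tx": 0,"ty": 0,"tz": -0.12,"spin": 0},{"tx": 0,"ty": 0,"tz": -0.139,"spin": 0},{"tx": 0,"ty": 0,"tz": -0.139,"spin": 0},{"tx": 0,"ty": 0,"tz": -0.139,"spin": 0}]}}

```text
time: 8.9
ee_pos: [0.4797, -0.3055, 0.2199]
ee_rot: [3.141, 0.001, 0.0]
contact_force: [0.8, -0.4, -2.4]
opening: 0.0337
finger_force: 25.0
```

```bash
cat > meas.py <<'E'
from track import *
import json,os
# bun detection in top view by seeded colour is occluded at times; use range for raised discs
def bread(c,guess,zl=.085):
    vv,uu=np.mgrid[:420,:560];o,w=ray(c,np.c_[uu.ravel(),vv.ravel()].astype(float))
    X=(o+w*c["range_z"].reshape(-1,1)).reshape(420,560,3)
    m=(X[...,2]>zl)&(X[...,2]<.115)&(np.hypot(X[...,0]-guess[0],X[...,1]-guess[1])<.065)
    P=X[m];return (P.min(0)+P.max(0))[:2]/2,m.sum(),X,m
E
python3 - <<'E'
from meas import *
C=np.array([.563,.061]);d=pickle.load(open("c0.pkl","rb"))
a0,_=ang(d["scene"]);print("a0",a0)
w,al=1.205,None
rows=[]
for i in range(6):
    t=env.observe()["time"];s=env.capture("scene");a,n=ang(s)
    rows.append([t,a,n])
R=np.array(rows);a=np.unwrap(R[:,1]*3)/3;p=np.polyfit(R[:,0],a,1);print(np.round(R,3),p)
t=env.observe()["time"];c=env.capture("top");print(t,env.observe()["ee_pos"],env.observe()["opening"],env.observe()["finger_force"])
pickle.dump((t,c,s),open("c1.pkl","wb"))
cv2.imwrite("pics/m1.png",np.hstack([c["frame"][100:300,150:430,::-1],s["frame"][130:330,150:430,::-1]]))
E
```

```text
a0 -0.3675675009643691
[[ 8.9   -0.472  3.   ]
 [ 8.95  -0.421  3.   ]
 [ 9.    -0.364  3.   ]
 [ 9.05  -0.31   3.   ]
 [ 9.1   -0.255  3.   ]
 [ 9.15  -0.201  3.   ]] [  1.08675155 -10.14522602]
9.2 [ 0.47963934 -0.305439    0.21930389] 0.03373312446615635 24.95014250278473
```

View pics/m1.png

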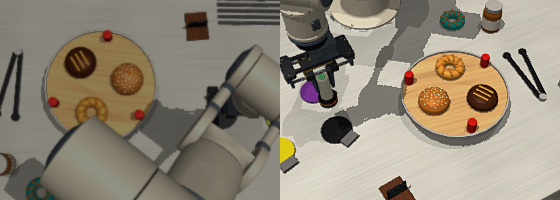

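The probe is held upright over its dock in the scene view (thermometer at ≈(325,90) of the crop). The bun and posts are clearly visible in both views. Next I fit the bun's orbit.

Run:
```python
from meas import *
C=np.array([.563,.061])
S=[];T=[]
for i in range(44):
    t=env.observe()["time"]
    if i%4==0: S.append((t,ang(env.capture("scene"))[0]))
    else: T.append((t,env.capture("top")))
S=np.array(S);a=np.unwrap(S[:,1]*3)/3;p=np.polyfit(S[:,0],a,2);print("fit",p,"res",np.std(a-np.polyval(p,S[:,0])))
a9=np.polyval(p,9.2)
B=[]
for t,c in T:
    # predicted bun angle ~ -91deg at 9.2
    th=np.radians(-92)+0.14+np.polyval(p,t)-a9
    g=C+.083*np.array([np.cos(th),np.sin(th)])
    b,n,_,_=bread(c,g); B.append((t,*b,n))
B=np.array(B)
print(np.round(B[::3],3))
B=B[B[:,3]>740]
def f(x): 
    th=np.polyval(p,B[:,0])+x[2];return np.r_[x[0]+x[3]*np.cos(th)-B[:,1],x[1]+x[3]*np.sin(th)-B[:,2]]
from scipy.optimize import least_squares
r=least_squares(f,[*C,0,.083],loss="soft_l1",f_scale=.002) if False else min((least_squares(f,[*C,k,.083],loss="soft_l1",f_scale=.002) for k in (-2,0,2)),key=lambda r:r.cost)
print("orbit",r.x,np.std(r.fun),len(B),"w",np.polyval(np.polyder(p),S[-1,0]),"t",env.observe()["time"])
print("circle",circ(B[:,1:3]))
pickle.dump((p,r.x,S),open("orb.pkl","wb"))
```

```text
fit [ -0.013752     1.33040559 -11.22504514] res 0.001223243812553052
[[ 9.30e+00  5.86e-01 -1.40e-02  7.86e+02]
 [ 9.50e+00  6.01e-01 -8.00e-03  7.58e+02]
 [ 9.70e+00  6.16e-01  2.00e-03  7.48e+02]
 [ 9.90e+00  6.28e-01  1.30e-02  7.50e+02]
 [ 1.01e+01  6.36e-01  2.80e-02  7.35e+02]
 [ 1.03e+01  6.40e-01  4.40e-02  7.44e+02]
 [ 1.05e+01  6.43e-01  6.00e-02  7.52e+02]
 [ 1.07e+01  6.41e-01  7.70e-02  7.69e+02]
 [ 1.09e+01  6.36e-01  9.30e-02  7.67e+02]
 [ 1.11e+01  6.29e-01  1.06e-01  7.69e+02]
 [ 1.13e+01  6.17e-01  1.20e-01  7.76e+02]]
orbit [ 0.56306654  0.06125195 -1.23823919  0.07961098] 0.0006956799860234239 30 w 1.0209856915064635 t 11.45
circle (array([0.56435565, 0.06106641]), np.float64(0.07862168067340487))
```

```bash
cat > plan.py <<'E'
from meas import *
p,x,S=pickle.load(open("orb.pkl","rb"))
tr=11.0;ar=np.polyval(p,tr);wr=np.polyval(np.polyder(p),tr);k=.026
def th(t): return ar+wr*(1-np.exp(-k*(np.asarray(t)-tr)))/k+x[2]
def bun(t,dth=0): a=th(t)+dth;return np.c_[x[0]+x[3]*np.cos(a),x[1]+x[3]*np.sin(a)]
def plan(p0,t0,n=20,blend=0,lead=0,dth=0):
    t=t0+.1*np.arange(1,n+1);B=bun(t+lead,dth)
    if blend:
        s=np.clip((t-t0)/blend,0,1);s=s**3*(10-15*s+6*s*s)
        B=B+(1-s)[:,None]*(p0-bun(t0)[0])
    D=(B-p0)*[1,-1]
    print(round(t0,2),"->",np.round(B[-1],4),"max step",np.hypot(*np.diff(D,axis=0).T).max())
    print(np.round(D,3).tolist())
E
python3 - <<'E'
from plan import *
o=env.observe();print(o["ee_pos"]);plan(o["ee_pos"][:2],o["time"],blend=1.8)
E
```

```text
[ 0.47983719 -0.3055873   0.21991819]
11.45 -> [0.485  0.0767] max step 0.04307791473214103
[[-0.007, -0.005], [-0.013, -0.013], [-0.017, -0.026], [-0.02, -0.046], [-0.02, -0.072], [-0.018, -0.105], [-0.015, -0.143], [-0.01, -0.184], [-0.005, -0.227], [0.001, -0.269], [0.007, -0.308], [0.012, -0.342], [0.015, -0.37], [0.017, -0.39], [0.017, -0.402], [0.015, -0.406], [0.013, -0.403], [0.01, -0.397], [0.007, -0.39], [0.005, -0.382]]
```

Call:
{"op": "drive_tool", "data": {"moves": [{"tx": -0.007,"ty": -0.005,"tz": 0,"spin": 0},{"tx": -0.013,"ty": -0.013,"tz": 0,"spin": 0},{"tx": -0.017,"ty": -0.026,"tz": 0,"spin": 0},{"tx": -0.02,"ty": -0.046,"tz": 0,"spin": 0},{"tx": -0.02,"ty": -0.072,"tz": 0,"spin": 0},{"tx": -0.018,"ty": -0.105,"tz": 0,"spin": 0},{"tx": -0.015,"ty": -0.143,"tz": 0,"spin": 0},{"tx": -0.01,"ty": -0.184,"tz": 0,"spin": 0},{"tx": -0.005,"ty": -0.227,"tz": 0,"spin": 0},{"tx": 0.001,"ty": -0.269,"tz": 0,"spin": 0},{"tx": 0.007,"ty": -0.308,"tz": 0,"spin": 0},{"tx": 0.012,"ty": -0.342,"tz": 0,"spin": 0},{"tx": 0.015,"ty": -0.37,"tz": 0,"spin": 0},{"tx": 0.017,"ty": -0.39,"tz": 0,"spin": 0},{"tx": 0.017,"ty": -0.402,"tz": 0,"spin": 0},{"tx": 0.015,"ty": -0.406,"tz": 0,"spin": 0},{"tx": 0.013,"ty": -0.403,"tz": 0,"spin": 0},{"tx": 0.01,"ty": -0.397,"tz": 0,"spin": 0},{"tx": 0.007,"ty": -0.39,"tz": 0,"spin": 0},{"tx": 0.005,"ty": -0.382,"tz": 0,"spin": 0}]}}

```text
time: 13.45
ee_pos: [0.4842, 0.0751, 0.22]
ee_rot: [3.141, -0.001, -0.0]
contact_force: [-0.3, 0.4, -1.7]
opening: 0.0334
finger_force: 25.0
```

Run:
```python
from plan import *
o=env.observe();t=o["time"];print(t,o["ee_pos"],bun(t))
s=env.capture("scene");a,n=ang(s);e=np.angle(np.exp(3j*(a+x[2]-th(t))))/3;print("angle err",e,n)
o=env.observe();print(o["ee_pos"])
c0=np.array([.4848,.0765]);print("commanded assumed",c0);plan(c0,o["time"],dth=e if n>1 else 0)
```

```text
13.45 [0.48423154 0.07508531 0.21995166] [[0.48495938 0.0766526 ]]
angle err 0.002346193585449349 3
[0.48404486 0.07424789 0.21993621]
commanded assumed [0.4848 0.0765]
13.5 -> [ 0.5759 -0.0173] max step 0.007635162871668136
[[-0.001, 0.011], [-0.001, 0.019], [-0.001, 0.027], [0.001, 0.034], [0.003, 0.041], [0.006, 0.048], [0.009, 0.055], [0.013, 0.061], [0.018, 0.067], [0.023, 0.073], [0.029, 0.078], [0.035, 0.082], [0.041, 0.086], [0.048, 0.089], [0.055, 0.091], [0.062, 0.093], [0.069, 0.094], [0.077, 0.095], [0.084, 0.095], [0.091, 0.094]]
```

Call:
{"op": "drive_tool", "data": {"moves": [{"tx": -0.001,"ty": 0.01,"tz": 0,"spin": 0},{"tx": -0.001,"ty": 0.018,"tz": 0,"spin": 0},{"tx": -0.001,"ty": 0.026,"tz": 0,"spin": 0},{"tx": 0.001,"ty": 0.033,"tz": 0,"spin": 0},{"tx": 0.003,"ty": 0.04,"tz": 0,"spin": 0},{"tx": 0.006,"ty": 0.047,"tz": 0,"spin": 0},{"tx": 0.009,"ty": 0.054,"tz": 0,"spin": 0},{"tx": 0.013,"ty": 0.06,"tz": 0,"spin": 0},{"tx": 0.018,"ty": 0.066,"tz": 0,"spin": 0},{"tx": 0.023,"ty": 0.072,"tz": 0,"spin": 0},{"tx": 0.029,"ty": 0.077,"tz": 0,"spin": 0},{"tx": 0.035,"ty": 0.081,"tz": 0,"spin": 0},{"tx": 0.041,"ty": 0.085,"tz": 0,"spin": 0},{"tx": 0.048,"ty": 0.088,"tz": 0,"spin": 0},{"tx": 0.055,"ty": 0.09,"tz": 0,"spin": 0},{"tx": 0.062,"ty": 0.092,"tz": 0,"spin": 0},{"tx": 0.069,"ty": 0.093,"tz": 0,"spin": 0},{"tx": 0.077,"ty": 0.094,"tz": 0,"spin": 0},{"tx": 0.084,"ty": 0.094,"tz": 0,"spin": 0},{"tx": 0.091,"ty": 0.093,"tz": 0,"spin": 0}]}}

```text
time: 15.5
ee_pos: [0.5763, -0.0165, 0.2199]
ee_rot: [-3.142, -0.001, 0.0]
contact_force: [-0.5, 0.3, -2.0]
opening: 0.0333
finger_force: 24.9
```

```bash
cat > go.py <<'E'
from plan import *
o=env.observe();t=o["time"];print(t,o["ee_pos"],bun(t))
s=env.capture("scene");a,n=ang(s);e=np.angle(np.exp(3j*(a+x[2]-th(t))))/3;print("angle err",e,n)
o=env.observe();print(o["ee_pos"])
plan(o["ee_pos"][:2],o["time"],dth=e if n>1 and abs(e)<.1 else 0)
cv2.imwrite("pics/s%.2f.png"%t,cv2.resize(s["frame"][130:290,240:400,::-1],(560,560),interpolation=3))
E
python3 go.py
```

```text
15.5 [ 0.5763067  -0.01650543  0.21985982] [[ 0.57573752 -0.0173442 ]]
angle err -0.0010680343060274723 3
[ 0.57723027 -0.01636201  0.21988132]
15.55 -> [0.636  0.0932] max step 0.007239144656811938
[[0.009, -0.001], [0.016, -0.004], [0.022, -0.007], [0.029, -0.01], [0.035, -0.015], [0.04, -0.019], [0.045, -0.024], [0.05, -0.03], [0.054, -0.036], [0.057, -0.042], [0.06, -0.048], [0.062, -0.055], [0.064, -0.062], [0.065, -0.069], [0.065, -0.076], [0.065, -0.083], [0.065, -0.09], [0.063, -0.097], [0.061, -0.103], [0.059, -0.11]]
```

Call:
{"op": "drive_tool", "data": {"moves": [{"tx": 0.009,"ty": -0.001,"tz": 0,"spin": 0},{"tx": 0.016,"ty": -0.004,"tz": 0,"spin": 0},{"tx": 0.022,"ty": -0.007,"tz": 0,"spin": 0},{"tx": 0.029,"ty": -0.01,"tz": 0,"spin": 0},{"tx": 0.035,"ty": -0.015,"tz": 0,"spin": 0},{"tx": 0.04,"ty": -0.019,"tz": 0,"spin": 0},{"tx": 0.045,"ty": -0.024,"tz": 0,"spin": 0},{"tx": 0.05,"ty": -0.03,"tz": 0,"spin": 0},{"tx": 0.054,"ty": -0.036,"tz": 0,"spin": 0},{"tx": 0.057,"ty": -0.042,"tz": 0,"spin": 0},{"tx": 0.06,"ty": -0.048,"tz": 0,"spin": 0},{"tx": 0.062,"ty": -0.055,"tz": 0,"spin": 0},{"tx": 0.064,"ty": -0.062,"tz": 0,"spin": 0},{"tx": 0.065,"ty": -0.069,"tz": 0,"spin": 0},{"tx": 0.065,"ty": -0.076,"tz": 0,"spin": 0},{"tx": 0.065,"ty": -0.083,"tz": 0,"spin": 0},{"tx": 0.065,"ty": -0.09,"tz": 0,"spin": 0},{"tx": 0.063,"ty": -0.097,"tz": 0,"spin": 0},{"tx": 0.061,"ty": -0.103,"tz": 0,"spin": 0},{"tx": 0.059,"ty": -0.11,"tz": 0,"spin": 0}]}}

```text
time: 17.55
ee_pos: [0.6344, 0.094, 0.2199]
ee_rot: [3.142, 0.001, -0.0]
contact_force: [0.3, 0.5, -1.4]
opening: 0.0336
finger_force: 24.9
```

```bash
python3 go.py; ls pics
```

```text
17.55 [0.63435823 0.09395622 0.21993445] [[0.63593827 0.09330845]]
angle err -0.025281911240151708 2
[0.63404269 0.09500347 0.21994975]
17.6 -> [0.5215 0.1292] max step 0.006863640066911911
[[-0.002, -0.006], [-0.006, -0.012], [-0.01, -0.017], [-0.014, -0.022], [-0.019, -0.027], [-0.025, -0.031], [-0.03, -0.035], [-0.036, -0.038], [-0.042, -0.041], [-0.049, -0.043], [-0.055, -0.044], [-0.062, -0.045], [-0.068, -0.046], [-0.075, -0.046], [-0.082, -0.045], [-0.088, -0.044], [-0.095, -0.042], [-0.101, -0.04], [-0.107, -0.037], [-0.113, -0.034]]
crop1.png
crop2.png
m1.png
s15.50.png
s17.55.png
scene0.png
top0.png
w1.png
```

View pics/s15.50.png

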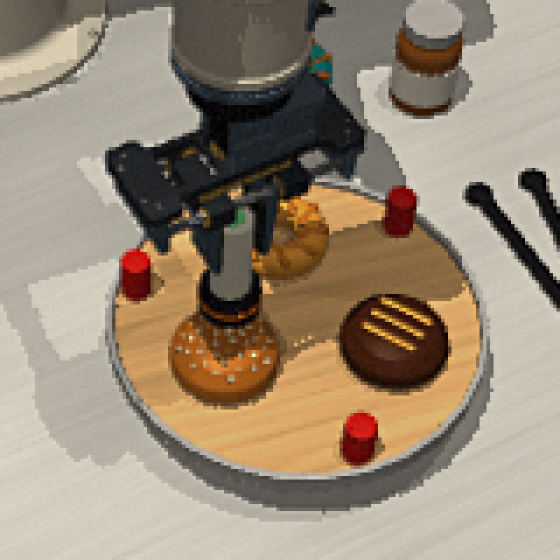

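The thermometer at (232,290) hovers over the seeded bun (225,360), upright and clear. I'll keep going round.

Call:
{"op": "drive_tool", "data": {"moves": [{"tx": -0.002,"ty": -0.006,"tz": 0,"spin": 0},{"tx": -0.006,"ty": -0.012,"tz": 0,"spin": 0},{"tx": -0.01,"ty": -0.017,"tz": 0,"spin": 0},{"tx": -0.014,"ty": -0.022,"tz": 0,"spin": 0},{"tx": -0.019,"ty": -0.027,"tz": 0,"spin": 0},{"tx": -0.025,"ty": -0.031,"tz": 0,"spin": 0},{"tx": -0.03,"ty": -0.035,"tz": 0,"spin": 0},{"tx": -0.036,"ty": -0.038,"tz": 0,"spin": 0},{"tx": -0.042,"ty": -0.041,"tz": 0,"spin": 0},{"tx": -0.049,"ty": -0.043,"tz": 0,"spin": 0},{"tx": -0.055,"ty": -0.044,"tz": 0,"spin": 0},{"tx": -0.062,"ty": -0.045,"tz": 0,"spin": 0},{"tx": -0.068,"ty": -0.046,"tz": 0,"spin": 0},{"tx": -0.075,"ty": -0.046,"tz": 0,"spin": 0},{"tx": -0.082,"ty": -0.045,"tz": 0,"spin": 0},{"tx": -0.088,"ty": -0.044,"tz": 0,"spin": 0},{"tx": -0.095,"ty": -0.042,"tz": 0,"spin": 0},{"tx": -0.101,"ty": -0.04,"tz": 0,"spin": 0},{"tx": -0.107,"ty": -0.037,"tz": 0,"spin": 0},{"tx": -0.113,"ty": -0.034,"tz": 0,"spin": 0}]}}

```text
time: 19.6
ee_pos: [0.5211, 0.1271, 0.2199]
ee_rot: [3.142, 0.001, 0.0]
contact_force: [-0.3, 0.1, -2.0]
opening: 0.0339
finger_force: 24.9
```

```bash
python3 go.py
```

```text
19.6 [0.52114665 0.127143   0.21992581] [[0.51982043 0.12809267]]
angle err -0.05106276353764331 3
[0.52022938 0.12680757 0.21988343]
19.65 -> [0.4971 0.0167] max step 0.006507590482583579
[[-0.005, 0.002], [-0.01, 0.006], [-0.015, 0.011], [-0.019, 0.016], [-0.023, 0.021], [-0.026, 0.026], [-0.029, 0.032], [-0.032, 0.038], [-0.034, 0.044], [-0.035, 0.05], [-0.036, 0.056], [-0.037, 0.063], [-0.037, 0.069], [-0.036, 0.075], [-0.035, 0.081], [-0.034, 0.088], [-0.032, 0.093], [-0.029, 0.099], [-0.026, 0.105], [-0.023, 0.11]]
```

Call:
{"op": "drive_tool", "data": {"moves": [{"tx": -0.005,"ty": 0.002,"tz": 0,"spin": 0},{"tx": -0.01,"ty": 0.006,"tz": 0,"spin": 0},{"tx": -0.015,"ty": 0.011,"tz": 0,"spin": 0},{"tx": -0.019,"ty": 0.016,"tz": 0,"spin": 0},{"tx": -0.023,"ty": 0.021,"tz": 0,"spin": 0},{"tx": -0.026,"ty": 0.026,"tz": 0,"spin": 0},{"tx": -0.029,"ty": 0.032,"tz": 0,"spin": 0},{"tx": -0.032,"ty": 0.038,"tz": 0,"spin": 0},{"tx": -0.034,"ty": 0.044,"tz": 0,"spin": 0},{"tx": -0.035,"ty": 0.05,"tz": 0,"spin": 0},{"tx": -0.036,"ty": 0.056,"tz": 0,"spin": 0},{"tx": -0.037,"ty": 0.063,"tz": 0,"spin": 0},{"tx": -0.037,"ty": 0.069,"tz": 0,"spin": 0},{"tx": -0.036,"ty": 0.075,"tz": 0,"spin": 0},{"tx": -0.035,"ty": 0.081,"tz": 0,"spin": 0},{"tx": -0.034,"ty": 0.088,"tz": 0,"spin": 0},{"tx": -0.032,"ty": 0.093,"tz": 0,"spin": 0},{"tx": -0.029,"ty": 0.099,"tz": 0,"spin": 0},{"tx": -0.026,"ty": 0.105,"tz": 0,"spin": 0},{"tx": -0.023,"ty": 0.11,"tz": 0,"spin": 0}]}}

```text
time: 21.65
ee_pos: [0.499, 0.0169, 0.2199]
ee_rot: [3.142, 0.001, 0.0]
contact_force: [-0.2, -0.9, -2.1]
opening: 0.0336
finger_force: 25.0
```

Run:
```python
from plan import *
# bun check, then measure the now bare dock in both views
t=env.observe()["time"];s=env.capture("scene");a,n=ang(s);print(t,"err",np.angle(np.exp(3j*(a+x[2]-th(t))))/3,n,env.observe()["ee_pos"],bun(t))
d=pickle.load(open("c1.pkl","rb"))
for nm,c,uv in (("scene",s,(205,262)),("top1",env.capture("top"),(371,213)),("topc1",d[1],(371,213))):
    h=hsv(c);m=h[...,2]<62;yy,xx=np.mgrid[:420,:560];m&=(abs(xx-uv[0])<40)&(abs(yy-uv[1])<40)
    b=[q for q in blobs(m,80)]
    for A,q,mm in b:
        cn=max(cv2.findContours(mm.astype(np.uint8),0,1)[0],key=len)[:,0]
        P=onplane(c,cn.astype(float),.010);C,r=circ(P)
        for _ in range(4):
            e=abs(np.hypot(*(P[:,:2]-C).T)-r);P=P[e<max(.003,np.percentile(e,85))];C,r=circ(P)
        print(nm,A,q,C,r,len(P))
```

```text
21.65 err -0.10194305221047113 3 [0.49950715 0.01636123 0.21992724] [[0.49941482 0.01343598]]
scene 604 [205.49503311 258.77483444] [ 0.48660245 -0.3084759 ] 0.04591549601929964 64
top1 703 [371.55192034 213.26173542] [ 0.48328211 -0.30497265] 0.04526235656405876 75
topc1 162 [360.67901235 194.91975309] [ 0.53746502 -0.27946274] 0.026239671839323478 28
topc1 791 [382.36156764 210.98988622] [ 0.48507577 -0.34224055] 0.05674782112433425 65
```

8 s of tracking done, max error ≈6 mm. The dock's middle is at ≈(0.483,-0.306), so I carry the thermometer back.

Call:
{"op": "drive_tool", "data": {"moves": [{"tx": -0.002,"ty": 0.025,"tz": 0,"spin": 0},{"tx": -0.004,"ty": 0.06,"tz": 0,"spin": 0},{"tx": -0.006,"ty": 0.1,"tz": 0,"spin": 0},{"tx": -0.008,"ty": 0.14,"tz": 0,"spin": 0},{"tx": -0.01,"ty": 0.18,"tz": 0,"spin": 0},{"tx": -0.012,"ty": 0.22,"tz": 0,"spin": 0},{"tx": -0.014,"ty": 0.26,"tz": 0,"spin": 0},{"tx": -0.016,"ty": 0.29,"tz": 0,"spin": 0},{"tx": -0.018,"ty": 0.31,"tz": 0,"spin": 0},{"tx": -0.018,"ty": 0.322,"tz": 0,"spin": 0},{"tx": -0.018,"ty": 0.322,"tz": 0,"spin": 0},{"tx": -0.018,"ty": 0.322,"tz": 0,"spin": 0},{"tx": -0.018,"ty": 0.322,"tz": 0,"spin": 0}]}}

```text
time: 23.05
ee_pos: [0.481, -0.3034, 0.2199]
ee_rot: [-3.141, -0.002, 0.0]
contact_force: [-0.1, 0.7, -1.9]
opening: 0.0331
finger_force: 24.9
```

Call:
{"op": "drive_tool", "data": {"moves": [{"tx": 0.001,"ty": 0.002,"tz": 0.03,"spin": 0},{"tx": 0.001,"ty": 0.002,"tz": 0.065,"spin": 0},{"tx": 0.001,"ty": 0.002,"tz": 0.095,"spin": 0},{"tx": 0.001,"ty": 0.002,"tz": 0.115,"spin": 0},{"tx": 0.001,"ty": 0.002,"tz": 0.127,"spin": 0},{"tx": 0.001,"ty": 0.002,"tz": 0.133,"spin": 0},{"tx": 0.001,"ty": 0.002,"tz": 0.136,"spin": 0},{"tx": 0.001,"ty": 0.002,"tz": 0.138,"spin": 0},{"tx": 0.001,"ty": 0.002,"tz": 0.1385,"spin": 0},{"tx": 0.001,"ty": 0.002,"tz": 0.1385,"spin": 0},{"tx": 0.001,"ty": 0.002,"tz": 0.1385,"spin": 0}]}}

```text
time: 24.15
ee_pos: [0.482, -0.3067, 0.0819]
ee_rot: [3.141, 0.001, 0.001]
contact_force: [-0.1, 0.1, -1.6]
opening: 0.0337
finger_force: 24.9
```

Call:
{"op": "drive_tool", "data": {"moves": [{"tx": 0,"ty": 0,"tz": 0.0005,"spin": 0},{"tx": 0,"ty": 0,"tz": 0.001,"spin": 0},{"tx": 0,"ty": 0,"tz": 0.001,"spin": 0},{"tx": 0,"ty": 0,"tz": 0.001,"spin": 0}]}}

```text
time: 24.55
ee_pos: [0.482, -0.3067, 0.0807]
ee_rot: [3.141, 0.001, 0.001]
contact_force: [0.6, 0.9, 4.5]
opening: 0.0335
finger_force: 25.0
```

Seated (contact +4.5 N). I release by opening fully, then rise.

Call:
{"op": "drive_tool", "data": {"moves": [{"tx": 0,"ty": 0,"tz": 0,"spin": 0},{"tx": 0,"ty": 0,"tz": 0,"spin": 0},{"tx": 0,"ty": 0,"tz": 0,"spin": 0},{"tx": 0,"ty": 0,"tz": 0,"spin": 0},{"tx": 0,"ty": 0,"tz": 0,"spin": 0},{"tx": 0,"ty": 0,"tz": 0,"spin": 0},{"tx": 0,"ty": 0,"tz": 0,"spin": 0},{"tx": 0,"ty": 0,"tz": 0,"spin": 0},{"tx": 0,"ty": 0,"tz": -0.02,"spin": 0},{"tx": 0,"ty": 0,"tz": -0.05,"spin": 0},{"tx": 0,"ty": 0,"tz": -0.09,"spin": 0},{"tx": 0,"ty": 0,"tz": -0.13,"spin": 0},{"tx": 0,"ty": 0,"tz": -0.17,"spin": 0},{"tx": -0.05,"ty": 0.03,"tz": -0.17,"spin": 0},{"tx": -0.08,"ty": 0.06,"tz": -0.17,"spin": 0},{"tx": -0.08,"ty": 0.06,"tz": -0.17,"spin": 0},{"tx": -0.08,"ty": 0.06,"tz": -0.17,"spin": 0}], "grip": 1}}

```text
time: 26.25
ee_pos: [0.4012, -0.3672, 0.2505]
ee_rot: [-3.142, 0.003, -0.0]
contact_force: [0.8, 0.1, -0.1]
opening: 0.0912
finger_force: 0.0
```

Run:
```python
from plan import *
s=env.capture("scene");cv2.imwrite("pics/end.png",cv2.resize(s["frame"][130:320,120:400,::-1],(784,532),interpolation=3))
h=hsv(s);m=(h[...,0]>40)&(h[...,0]<90)&(h[...,1]>50)
print([(a,q,onplane(s,q,.12)[0]) for a,q,_ in blobs(m,8)]); print(env.observe()["time"],env.observe()["ee_pos"])
```

```text
[(np.int32(253), array([321.79841897, 151.1541502 ]), array([0.34218192, 0.17688646, 0.12      ])), (np.int32(13), array([330.07692308, 144.38461538]), array([0.32704188, 0.21826262, 0.12      ])), (np.int32(29), array([200.03448276, 237.17241379]), array([ 0.48209735, -0.30790396,  0.12      ]))]
26.3 [ 0.40188626 -0.36657057  0.25041261]
```

View pics/end.png

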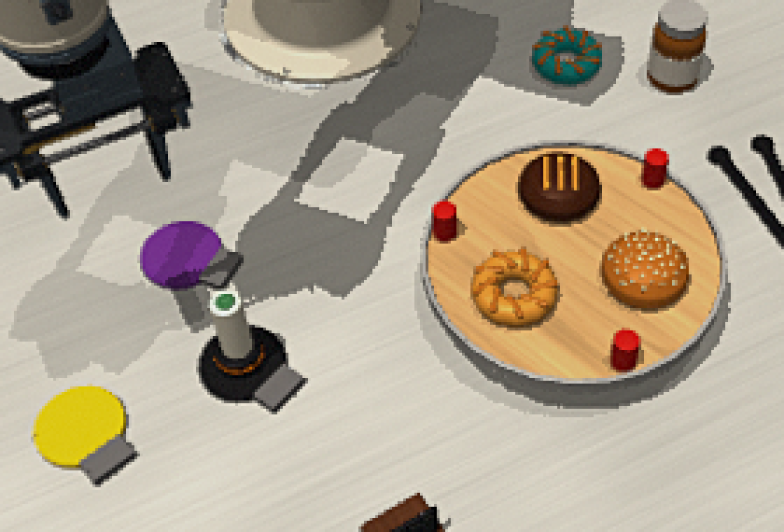

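The thermometer stands upright on the middle of the black dock (≈(235,350)), and all the breads are on the stand. I'm handing in.

```bash
python3 -c "
from station import env
print(env.close_job())"
```

```text
the job is handed in; nothing more can be done
None
```

The job is handed in (no verdict shown): the stand was set coasting anticlockwise at about 1.2 rad/s, the thermometer followed the seeded bun for about 8 s at roughly 38 mm above it and an estimated 6 mm or less off its middle, and it now stands released near the middle of its dock, with all three breads on the stand.

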